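Make up the corking machine's changeover kits

ROBOT

A 7-joint arm with a two-finger parallel gripper is mounted at the origin on the work surface. World frame = base frame: x ahead of the robot, y to its left, z up, the work surface at z = 0. Lengths are in m, angles in rad, forces in N, time in s.
With the tool pointing down it reaches from about 0.4 to 0.875 m from the base axis. Payload 6.5 kg.
Tool frame: the origin (TCP) lies midway between the tips of the shut fingers; the grasp point (between the pads) lies 19 mm behind it; z points along the fingers, y is the line along which they close (so a half turn about z gives the same grasp; the last joint's range is limited). The gripper opens to 88 mm and grips with 3 to 60 N. Pads are 18 mm wide; open, the fingers measure 123 mm over their backs; the gripper's body (75 mm by 187 mm) begins 45 mm behind the grasp point.
Start: joints at [1.268, 0.536, -0.004, 1.538, 0.003, 1.067, -0.071], TCP at [0.152, -0.632, 0.239] pointing down, gripper open.
Joint ranges: [-2.7, 2.7], [-0.37, 2.16], [-1.27, 1.26], [0.24, 2.4], [-1.31, 4.45], [0.19, 1.91], [-2.76, 2.76]. Speed limits (rad/s): [2.39, 2.39, 3.14, 3.14, 3.14, 3.14, 3.14].

INTERFACE

Orientations are given as a 3x3 rotation matrix whose columns are the frame's x, y, z axes.
In Python, from cell import robot, optics gives the robot as it stands.
- The arm moves only by the tool step_arm, never from a script. Its argument "targets" is a list of rows, each a list of 5 numbers: the shift along the tool's x, y, z in mm, then the turn about the tool's z in degrees, then the finger opening in mm, from 0 to 88.1. In form: [[dx, dy, dz, twist, jaw], ...]. A call has 1 to 20 rows; each row shifts and turns the commanded pose from where the row before left it, along the tool's axes as they then stand; what a row does not reach is not made up. A row lasts 1/8 s, in which the tool goes at most 62.5 mm and 10.7 degrees, less where a joint would pass 70% of its speed; a pose out of reach is approached as far as the arm can. A call is refused whole if a number of a shift passes 62.5 or a number of a turn 10.7, either way. A call with a gripper value outside its range is refused whole. The fingers move at their own pace and stop on an object; "grip_force" is the grip in N (left out, the last holds). Time passes only in rows, so rows that do not move let the fingers close. It gives the time, the measured TCP pose, the force, the opening and the grip force at its end, in the units of the state.
- robot.get_state(): the state, without advancing time (a new reading comes with each control period).
- optics.camera(name): name is "side" or "top"; returns (picture, depth): 480x640x3 uint8, red, green, blue; 480x640 float32, m along the optical axis (not along the pixel's ray), 0 where there is no reading.
- optics.camera_params(name): a dict with "intrinsics" (3x3 intrinsics, pixels), "rvec" (rotation vector, rad) and "tvec" (3), from world to camera coordinates, as OpenCV has them. Camera axes: x right, y down, z forward; pixel columns grow to the right and rows downward; lengths in m; the calibration is good to about 2 mm. A picture is of the moment at which its call begins. camera_params takes no time and is no camera call.
- robot.sign_off(): hands the job in; it is judged then, once.
The state is a dict: "t": time; "joint_pos": joint angles; "dq": joint speeds; "joint_efforts": joint torques, N m; "tcp_pos": TCP position; "tool_rot": TCP orientation; "force": force on the tool from outside, world axes, zero at the start; "torque": the same for the moment, N m; "width": finger opening in m; "finger_force": force on a finger pad.
Only numpy, scipy, OpenCV 4.12 (cv2) and the standard library are available. Lean on these libraries where they do the work, as an engineer would, in place of code of your own. Each camera call takes 0.05 s, during which the arm holds its last target. There are 200 camera calls.

TASK

Make up the two changeover kits for the corking machine. The magnum kit goes in the red tray: the white centring bell, the orange rest plate and the dark steel plunger; the half-bottle kit goes in the blue tray: the brass centring bell and the green riser. Give each part a pocket of its own, any pocket of its tray, standing upright as it does now and set down rather than dropped, and leave the black bell, the grease tin and the spanner where they are.

Things in the scene. Friction and masses are not known exactly. Their poses are not given: they have to be found in the camera images.
- wide_bell: Centring bell for magnums: white plastic, mouth down, 60 mm across at the foot, narrowing from 9 mm up to a round hub 26 mm across (from 36 to 56 mm up, its flat top). About 0.12 kg. Its origin is the centre of its underside, z up; it is round about z, so its yaw means nothing.
- rest_plate: Bottle rest plate: an orange hard-rubber disc 60 mm across and 9 mm thick under a 51 mm steel disc, with a round steel shank 25 mm across standing up from 17 to 56 mm, its top. About 0.3 kg. Its origin is the centre of its underside, z up; it is round about z, so its yaw means nothing.
- plunger: Corking plunger: dark steel, a foot flange 46 mm across and 12 mm thick with a round rod 22 mm across standing up to 95 mm, a thin brass band low on the rod. About 0.26 kg. Its origin is the centre of its underside, z up; it is round about z, so its yaw means nothing.
- small_bell: Centring bell for half bottles: brass, mouth down, 44 mm across at the foot, narrowing to a round hub 26 mm across (from 36 to 56 mm up, its flat top). About 0.22 kg. Its origin is the centre of its underside, z up; it is round about z, so its yaw means nothing.
- riser: Riser for half bottles: a green plastic column 48 mm across and 62 mm high on an 8 mm thick foot flange 58 mm across, with a round aluminium spigot 26 mm across on top, from 62 to 90 mm up. About 0.28 kg. Its origin is the centre of its underside, z up; it is round about z, so its yaw means nothing.
- red_tray: Red plastic kit tray, for the magnum kit: 246 mm long along its own y, 84 mm wide along its x, 25 mm high, held fast to the table, with 3 mm walls and floor and two 3 mm dividers making three 78 mm square pockets in a row, centred at y = -81, 0 and +81 mm of its frame; its origin is the centre of its underside, so a part in a pocket stands 3 mm above it.
- blue_tray: Blue plastic kit tray, for the half-bottle kit: 246 mm long along its own y, 84 mm wide along its x, 25 mm high, held fast to the table, with 3 mm walls and floor and two 3 mm dividers making three 78 mm square pockets in a row, centred at y = -81, 0 and +81 mm of its frame; its origin is the centre of its underside, so a part in a pocket stands 3 mm above it.
- black_bell: Centring bell for standard bottles: black plastic, same shape as the others, 52 mm across at the foot, 56 mm high, hub 26 mm across. It stays where it is. Origin at the centre of its underside.
- grease_tin: Round white grease tin with a blue lid, 54 mm across and 32 mm high. It stays where it is. Origin at the centre of its underside.
- spanner: Dark steel double open-ended spanner, 176 mm long, 9 mm thick, 30 mm wide at the heads, lying flat. It stays where it is. Origin at the centre of its underside, x along its length.

How it is judged:
At the end, for the whole second after the job is handed in: Each part alone in a pocket of its named tray, axis within 20 mm of the pocket's centre along each side of the tray, on its floor within 5 mm, upright within 0.1 rad, released, at rest; black bell and grease tin within 20 mm, spanner within 25 mm of where they were ((y of wide_bell in the frame of red_tray between -0.101 and -0.061 m or y of wide_bell in the frame of red_tray between -0.02 and 0.02 m or y of wide_bell in the frame of red_tray between 0.061 and 0.101 m) and x of wide_bell in the frame of red_tray between -0.02 and 0.02 m and z of wide_bell in the frame of red_tray between -0.002 and 0.008 m and angle between each of wide_bell, rest_plate, plunger, small_bell, riser's own z axis and vertical below 0.1 rad and linear speed of each of wide_bell, rest_plate, plunger, small_bell, riser below 0.02 m/s and contact force between the fingers and wide_bell below 0.1 N and (y of rest_plate in the frame of red_tray between -0.101 and -0.061 m or y of rest_plate in the frame of red_tray between -0.02 and 0.02 m or y of rest_plate in the frame of red_tray between 0.061 and 0.101 m) and x of rest_plate in the frame of red_tray between -0.02 and 0.02 m and z of rest_plate in the frame of red_tray between -0.002 and 0.008 m and contact force between the fingers and rest_plate below 0.1 N and (y of plunger in the frame of red_tray between -0.101 and -0.061 m or y of plunger in the frame of red_tray between -0.02 and 0.02 m or y of plunger in the frame of red_tray between 0.061 and 0.101 m) and x of plunger in the frame of red_tray between -0.02 and 0.02 m and z of plunger in the frame of red_tray between -0.002 and 0.008 m and contact force between the fingers and plunger below 0.1 N and (y of small_bell in the frame of blue_tray between -0.101 and -0.061 m or y of small_bell in the frame of blue_tray between -0.02 and 0.02 m or y of small_bell in the frame of blue_tray between 0.061 and 0.101 m) and x of small_bell in the frame of blue_tray between -0.02 and 0.02 m and z of small_bell in the frame of blue_tray between -0.002 and 0.008 m and contact force between the fingers and small_bell below 0.1 N and (y of riser in the frame of blue_tray between -0.101 and -0.061 m or y of riser in the frame of blue_tray between -0.02 and 0.02 m or y of riser in the frame of blue_tray between 0.061 and 0.101 m) and x of riser in the frame of blue_tray between -0.02 and 0.02 m and z of riser in the frame of blue_tray between -0.002 and 0.008 m and contact force between the fingers and riser below 0.1 N and distance of each of black_bell, grease_tin from where it was at the start of the episode below 0.02 m and distance of spanner from where it was at the start of the episode below 0.025 m); the robot touches nothing.
It fails at once if the black bell pushed or carried more than 20 mm from where it was (distance of black_bell from where it was at the start of the episode above 0.02 m).
It fails at once if the grease tin pushed or carried more than 20 mm from where it was (distance of grease_tin from where it was at the start of the episode above 0.02 m).
It fails at once if the spanner pushed or carried more than 25 mm from where it was (distance of spanner from where it was at the start of the episode above 0.025 m).
It fails at once if a kit part is dropped: it falls free of the fingers at over 0.8 m/s (a fall of some 30 mm) ((linear speed of wide_bell above 0.8 m/s and contact force between the fingers and wide_bell below 0.1 N) or (linear speed of rest_plate above 0.8 m/s and contact force between the fingers and rest_plate below 0.1 N) or (linear speed of plunger above 0.8 m/s and contact force between the fingers and plunger below 0.1 N) or (linear speed of small_bell above 0.8 m/s and contact force between the fingers and small_bell below 0.1 N) or (linear speed of riser above 0.8 m/s and contact force between the fingers and riser below 0.1 N)).
It also fails if it takes over 112 s, if anything falls off the work surface, if the arm or the gripper's body presses on something with over 40 N, if the wrist force passes 120 N, or if a joint passes its speed limit or range.

## Working session

There is one attempt and no reset: what is moved stays moved. The work goes in short steps, Python scripts to look and compute and a tool call to move; the robot and the scene stay as the last step left them, time stands still between calls to the robot, and variables do not carry over. Pictures are saved under pics/ and viewed, at most 14 in all, crops included, and the job is handed in when it is done.

Besides the shell and the picture viewer there is one more tool, called after "Emit:" as name([rows], argument=value, ...), one row to a line, values as JSON. step_arm: Moves the arm, as the interface text tells. Its arguments: {"type":"object","properties":{"targets":{"type":"array"},"grip_force":{"type":"number"}},"required":["targets"]}

```bash
mkdir -p pics; cat > h.py <<'E'
import numpy as np,cv2
from cell import robot,optics
def cam(n):
    p=optics.camera_params(n); K=np.array(p["intrinsics"]);R=cv2.Rodrigues(np.array(p["rvec"],float))[0];t=np.array(p["tvec"],float).ravel()
    return K,R,t
def ray(n,uv,z):
    K,R,t=cam(n);c=-R.T@t;d=R.T@np.linalg.inv(K)@np.array([uv[0],uv[1],1.]);return c+d*(z-c[2])/d[2]
def cloud(n,depth):
    K,R,t=cam(n);v,u=np.mgrid[:480,:640];P=np.stack([(u-K[0,2])/K[0,0]*depth,(v-K[1,2])/K[1,1]*depth,depth],-1);return (P-t)@R
def proj(n,X):
    K,R,t=cam(n);p=K@(R@np.array(X,float)+t);return p[:2]/p[2]
E
python3 - <<'E'
from h import *
for n in("top","side"):
    im,d=optics.camera(n);cv2.imwrite(f"pics/{n}0.png",im[...,::-1]);np.savez(f"{n}0.npz",im=im,d=d)
    K,R,t=cam(n);print(n,K.round(1).tolist(),(-R.T@t).round(3),R[2].round(2))
s=robot.get_state();print(s["tcp_pos"],np.round(s["tool_rot"],3).tolist(),s["width"],s["t"],np.round(s["force"],2))
E
```

```text
top [[599.6, 0.0, 323.4], [0.0, 599.6, 235.1], [0.0, 0.0, 1.0]] [0.35 0.   1.19] [ 0.14  0.01 -0.99]
side [[558.6, 0.0, 317.0], [0.0, 558.6, 235.1], [0.0, 0.0, 1.0]] [-0.146  0.972  0.708] [ 0.47 -0.73 -0.49]
[ 0.15234069 -0.63133989  0.23796171] [[0.972, 0.235, -0.0], [0.235, -0.972, 0.001], [-0.0, -0.002, -1.0]] 0.08770597465519851 0.1 [ 0.16 -0.95  0.47]
```

View pics/top0.png

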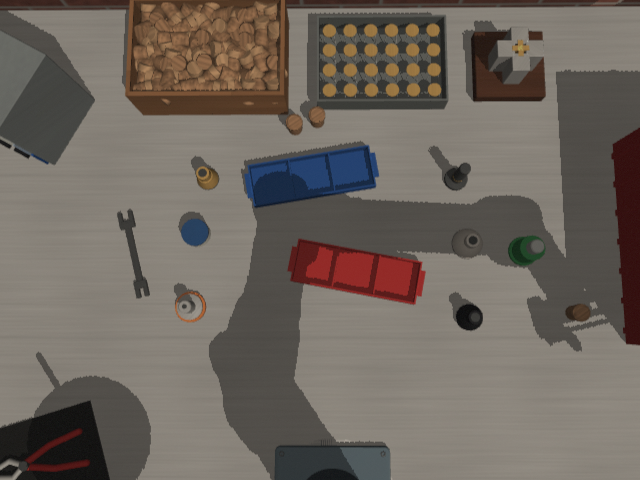

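View pics/side0.png

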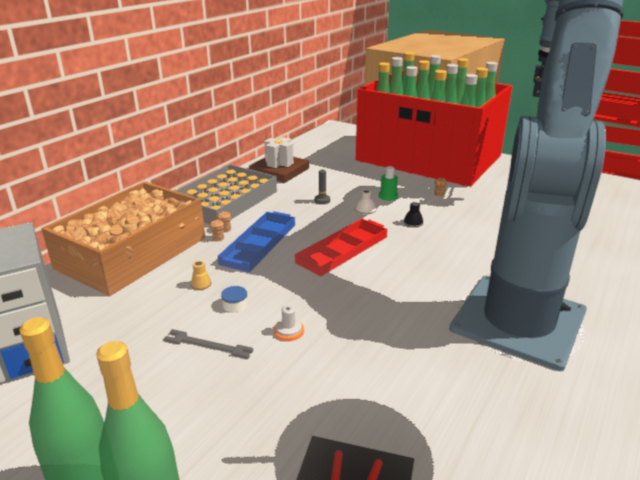

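The top view shows, by (u,v):
- Brass bell (206,177), tin (194,232), spanner (133,253), rest plate (190,306).
- Blue tray (313,176), red tray (357,271).
- Plunger (456,176), white bell in shadow (467,242), riser (527,249), black bell (469,316).

The side view shows the same objects, all standing.

```bash
cat > m.py <<'E'
from h import *
import sys
tag=sys.argv[1] if len(sys.argv)>1 else "0"
T={n:np.load(f"{n}{tag}.npz") for n in("top","side")}
C={n:cloud(n,T[n]["d"].astype(float)) for n in T}
ok={n:T[n]["d"]>0 for n in T}
S=dict(small_bell=(206,177),rest_plate=(186,306),plunger=(458,176),wide_bell=(468,242),riser=(529,249),black=(469,316),tin=(194,232))
for k,uv in S.items():
    c0=ray("top",uv,.04)
    for n in T:
        P=C[n];m=ok[n]&(np.hypot(P[...,0]-c0[0],P[...,1]-c0[1])<.045)&(P[...,2]>.012)
        if m.sum()<5: print(k,n,"few");continue
        z=np.percentile(P[m][:,2],97);top=m&(abs(P[...,2]-z)<.004)
        q=P[top][:,:2].astype(np.float32);(cx,cy),r=cv2.minEnclosingCircle(q)
        print(k,n,"ztop %.4f"%z,"xy mean",q.mean(0).round(4),"circ %.4f %.4f r %.4f"%(cx,cy,r),len(q))
for k in("red","blue"):
    for n in T:
        im=T[n]["im"].astype(int);r,g,b=im[...,0],im[...,1],im[...,2];P=C[n]
        col=(r>2.2*g)&(r>2.2*b)&(r>60) if k=="red" else (b>1.5*r)&(b>1.3*g)&(b>50)
        c0=ray("top",(357,271) if k=="red" else (313,176),.025)
        m=col&ok[n]&(np.hypot(P[...,0]-c0[0],P[...,1]-c0[1])<.17)
        q=P[m]; h=q[(q[:,2]>.018)&(q[:,2]<.032)]
        rc=cv2.minAreaRect(h[:,:2].astype(np.float32)); a=cv2.minAreaRect(q[:,:2].astype(np.float32))
        print(k,n,len(h),"z",np.percentile(q[:,2],[3,20,50,80,97]).round(4),rc,a)
E
python3 m.py
```

```text
small_bell top ztop 0.0596 xy mean [0.6278 0.2515] circ 0.6271 0.2513 r 0.0129 98
small_bell side ztop 0.0560 xy mean [0.6276 0.2533] circ 0.6298 0.2521 r 0.0151 67
rest_plate top ztop 0.0588 xy mean [0.3711 0.2785] circ 0.3707 0.2785 r 0.0122 99
rest_plate side ztop 0.0555 xy mean [0.3699 0.2808] circ 0.3712 0.2801 r 0.0134 85
plunger top ztop 0.0970 xy mean [ 0.6257 -0.2478] circ 0.6258 -0.2481 r 0.0110 87
plunger side ztop 0.0928 xy mean [ 0.6259 -0.2445] circ 0.6257 -0.2428 r 0.0119 28
wide_bell top ztop 0.0593 xy mean [ 0.495  -0.2665] circ 0.4948 -0.2665 r 0.0133 106
wide_bell side ztop 0.0555 xy mean [ 0.4958 -0.2636] circ 0.4966 -0.2667 r 0.0156 41
riser top ztop 0.0919 xy mean [ 0.4799 -0.3763] circ 0.4797 -0.3772 r 0.0134 130
riser side ztop 0.0886 xy mean [ 0.4797 -0.3735] circ 0.4830 -0.3744 r 0.0155 33
black top ztop 0.0589 xy mean [ 0.3505 -0.2666] circ 0.3503 -0.2664 r 0.0131 120
black side ztop 0.0558 xy mean [ 0.3507 -0.263 ] circ 0.3491 -0.2622 r 0.0156 37
tin top ztop 0.0363 xy mean [0.5144 0.2685] circ 0.5153 0.2688 r 0.0267 326
tin side ztop 0.0328 xy mean [0.515
[... 429 characters left out ...]
28917694, 0.09001187235116959), 79.03569030761719) ((0.44013142585754395, -0.046460509300231934), (0.2674023509025574, 0.0909176915884018), 79.15389251708984)
blue top 992 z [-0.0007  0.0019  0.0043  0.0148  0.0272] ((0.6301701068878174, 0.04130449891090393), (0.08558529615402222, 0.26409852504730225), 9.541929244995117) ((0.6343173384666443, 0.0432283878326416), (0.09440280497074127, 0.26651814579963684), 9.541929244995117)
blue side 553 z [-0.0004  0.0019  0.0088  0.0195  0.0243] ((0.630386233329773, 0.042699798941612244), (0.08748312294483185, 0.26741689443588257), 9.758228302001953) ((0.630386233329773, 0.042699798941612244), (0.08748312294483185, 0.26741689443588257), 9.758228302001953)
```

```bash
cat > go.py <<'E'
from h import *
import sys
a=[float(v) for v in sys.argv[1:]];s=robot.get_state();R=np.array(s["tool_rot"]);p=np.array(s["tcp_pos"])
for i in range(0,len(a),3):
    q=np.array(a[i:i+3]);print((R.T@(q-p)*1000).round(1));p=q
print("t",s["t"],"q",np.round(s["joint_pos"],2),"F",np.round(s["force"],1))
E
python3 go.py .4952 -.2655 .238
```

```text
[ 4.191e+02 -2.752e+02  3.000e-01]
t 0.1 q [ 1.27  0.54 -0.    1.54  0.    1.07 -0.07] F [ 0.2 -0.9  0.5]
```

Emit:
step_arm([
  [20,-13,0,0,88],
  [42,-28,0,0,88],
  [42,-28,0,0,80],
  [42,-28,0,0,60],
  [42,-28,0,0,50],
  [42,-28,0,0,50],
  [42,-28,0,0,50],
  [42,-28,0,0,50],
  [42,-28,0,0,50],
  [42,-28,0,0,50],
  [20,-10,0,0,50],
  [0,0,0,0,50],
], grip_force=20)

```text
t: 1.6
tcp_pos: [0.4955, -0.2631, 0.2386]
tool_rot: [[0.971, 0.24, 0.0], [0.24, -0.971, 0.001], [0.001, -0.001, -1.0]]
force: [-0.4, 0.9, 0.0]
width: 0.0499
finger_force: 0.0
```

Emit:
step_arm([
  [0,2,30,0,50],
  [0,0,45,0,50],
  [0,0,45,0,50],
  [0,0,40,0,50],
  [0,0,25,0,50],
  [0,0,14,0,50],
  [0,0,0,0,50],
  [0,0,0,0,20],
  [0,0,0,0,20],
  [0,0,0,0,20],
  [0,0,0,0,20],
])

```text
t: 2.98
tcp_pos: [0.4953, -0.2687, 0.0405]
tool_rot: [[0.972, 0.235, 0.001], [0.235, -0.972, -0.001], [0.001, 0.001, -1.0]]
force: [-1.1, 0.5, 6.5]
width: 0.0248
finger_force: 20.0
```

Emit:
step_arm([
  [0,0,-10,0,20],
  [0,0,-20,0,20],
  [0,0,-30,0,20],
  [0,0,-30,0,20],
  [0,0,0,0,20],
])

```text
t: 3.6
tcp_pos: [0.4966, -0.2693, 0.1329]
tool_rot: [[0.972, 0.234, 0.005], [0.234, -0.972, -0.002], [0.004, 0.004, -1.0]]
force: [1.0, -0.2, -0.6]
width: 0.0246
finger_force: 20.0
```

```bash
python3 go.py .4398 -.0464 .130 .4398 -.0464 .0435
python3 - <<'E'
from h import *
im,d=optics.camera("side");cv2.imwrite("pics/side1.png",im[...,::-1])
c=im[130:290,260:460];cv2.imwrite("pics/s1c.png",cv2.resize(c,None,fx=3,fy=3)[...,::-1])
s=robot.get_state();print(s["tcp_pos"],s["width"],s["finger_force"])
E
```

```text
[  -2.9 -230.     2.1]
[-0.4 -0.3 86.5]
t 3.6 q [ 0.54  0.53 -0.16  1.85  0.11  0.76 -1.02] F [ 1.  -0.2 -0.6]
[ 0.4954614  -0.26881275  0.13130078] 0.024923256165213355 19.999573230743408
```

View pics/s1c.png

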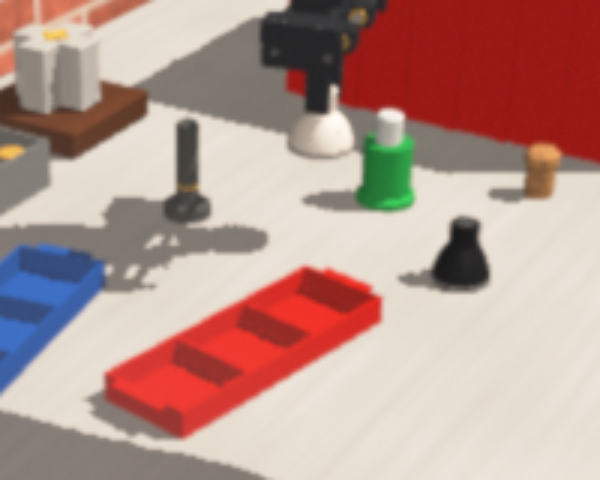

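The bell hangs upright in the fingers (crop around 320,135), so I'll carry it to the middle red pocket.

Emit:
step_arm([
  [0,-15,0,0,20],
  [0,-35,0,0,20],
  [0,-45,0,0,20],
  [0,-45,0,0,20],
  [-2,-45,0,0,20],
  [0,-30,0,0,20],
  [0,-15,0,0,20],
  [0,0,30,0,20],
  [0,0,30,0,20],
  [0,0,15,0,20],
  [0,0,8,0,20],
  [0,0,3,0,20],
  [0,0,0,0,20],
])

```text
t: 5.28
tcp_pos: [0.4393, -0.0454, 0.0441]
tool_rot: [[0.972, 0.234, 0.001], [0.234, -0.972, -0.0], [0.001, 0.0, -1.0]]
force: [0.2, -0.2, -1.4]
width: 0.0243
finger_force: 20.0
```

```bash
python3 go.py .4398 -.0464 .0435; python3 go.py .4398 -.0464 .0435
```

```text
[0.3 1.1 0.6]
t 5.275 q [ 0.13  0.55 -0.16  2.18  0.2   0.43 -1.52] F [ 0.2 -0.2 -1.4]
[0.3 1.1 0.6]
t 5.275 q [ 0.13  0.55 -0.16  2.18  0.2   0.43 -1.52] F [ 0.2 -0.2 -1.4]
```

Emit:
step_arm([
  [0,0,1,0,20],
  [0,0,0,0,20],
  [0,0,0,0,35],
  [0,0,0,0,45],
  [0,0,0,0,45],
  [0,0,-15,0,45],
  [0,0,-35,0,45],
  [0,0,-45,0,45],
  [0,0,-45,0,45],
  [0,0,0,0,45],
])

```text
t: 6.52
tcp_pos: [0.4412, -0.0454, 0.1864]
tool_rot: [[0.972, 0.234, 0.007], [0.234, -0.972, -0.001], [0.007, 0.002, -1.0]]
force: [-0.2, 1.4, -0.5]
width: 0.045
finger_force: 0.0
```

```bash
python3 go.py .6258 -.2468 .185 .6258 -.2468 .050
```

```text
[132.3 239.    2.9]
[ -0.9  -0.3 135. ]
t 6.525 q [ 0.21  0.27 -0.24  2.1   0.09  0.77 -1.42] F [-0.2  1.4 -0.5]
```

Emit:
step_arm([
  [12,20,0,0,45],
  [24,44,0,0,45],
  [24,44,0,0,45],
  [24,44,0,0,45],
  [24,44,0,0,45],
  [16,28,0,0,45],
  [8,15,0,0,45],
  [0,0,0,0,45],
  [0,0,20,0,45],
  [0,0,40,0,45],
  [0,0,40,0,45],
  [0,0,25,0,45],
  [0,0,10,0,45],
  [0,0,0,0,45],
  [0,0,0,0,15],
  [0,0,0,0,15],
  [0,0,0,0,15],
  [0,0,0,0,15],
], grip_force=30)

```text
t: 8.78
tcp_pos: [0.6239, -0.2473, 0.0486]
tool_rot: [[0.972, 0.234, 0.002], [0.234, -0.972, -0.001], [0.001, 0.001, -1.0]]
force: [0.4, -1.4, 4.4]
width: 0.0211
finger_force: 30.0
```

```bash
python3 - <<'E'
from h import *
im,d=optics.camera("side");im2,_=optics.camera("top");c=im[130:290,260:460];e=im2[130:290,330:530]
cv2.imwrite("pics/s2c.png",np.hstack([cv2.resize(x,None,fx=2,fy=2) for x in(c,e)])[...,::-1])
E
python3 go.py .4244 -.1259 .153 .4244 -.1259 .053
```

```text
[-165.4 -164.6 -104.8]
[ -0.1  -0.1 100. ]
t 8.875 q [ 0.4   0.8  -0.13  1.58  0.13  0.77 -1.12] F [-0.1 -1.5  5.1]
```

View pics/s2c.png

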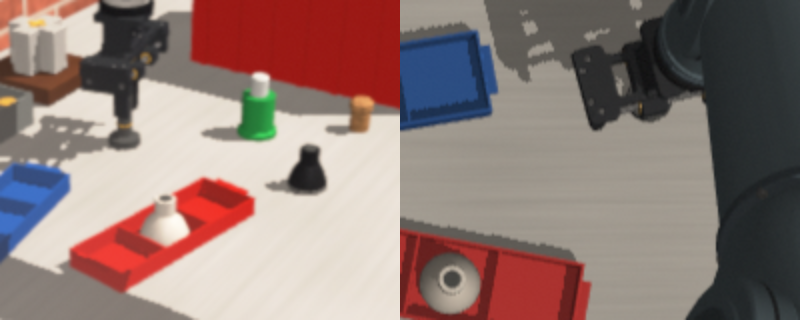

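The white bell stands in the middle red pocket and the plunger is gripped.

Emit:
step_arm([
  [0,0,-10,0,15],
  [0,0,-25,0,15],
  [0,0,-35,0,15],
  [0,0,-30,0,15],
  [-15,-15,0,0,15],
  [-30,-30,0,0,15],
  [-35,-35,0,0,15],
  [-35,-35,0,0,15],
  [-30,-30,0,0,15],
  [-15,-15,0,0,15],
  [-5,-5,0,0,15],
  [0,0,15,0,15],
  [0,0,35,0,15],
  [0,0,30,0,15],
  [0,0,12,0,15],
  [0,0,4,0,15],
  [0,0,0,0,15],
])

```text
t: 11.0
tcp_pos: [0.425, -0.1252, 0.0521]
tool_rot: [[0.972, 0.234, 0.001], [0.234, -0.972, -0.0], [0.001, 0.001, -1.0]]
force: [-0.2, 0.4, -2.8]
width: 0.0211
finger_force: 30.0
```

```bash
python3 go.py .4244 -.1259 .0516
```

```text
[-0.7  0.5  0.5]
t 11.0 q [ 0.3   0.53 -0.14  2.18  0.17  0.45 -1.31] F [-0.2  0.4 -2.8]
```

Emit:
step_arm([
  [0,0,1,0,15],
  [0,0,0,0,15],
  [0,0,0,0,30],
  [0,0,0,0,40],
  [0,0,0,0,45],
  [0,0,-15,0,45],
  [0,0,-40,0,45],
  [0,0,-45,0,45],
  [0,0,-35,0,45],
  [0,0,0,0,45],
])

```text
t: 12.25
tcp_pos: [0.426, -0.1254, 0.1889]
tool_rot: [[0.972, 0.234, 0.006], [0.234, -0.972, -0.002], [0.005, 0.003, -1.0]]
force: [0.4, -0.7, -0.8]
width: 0.0446
finger_force: 0.0
```

```bash
python3 go.py .4798 -.3758 .187 .4798 -.3758 .069
```

```text
[ -6.4 256.    2.6]
[ -0.6  -0.4 118. ]
t 12.25 q [ 0.37  0.27 -0.21  2.1   0.08  0.77 -1.23] F [ 0.4 -0.7 -0.8]
```

Emit:
step_arm([
  [0,20,0,0,45],
  [-2,42,0,0,45],
  [-2,45,0,0,45],
  [-2,45,0,0,45],
  [0,45,0,0,45],
  [0,39,0,0,45],
  [0,20,0,0,45],
  [0,0,0,0,45],
  [0,0,20,0,45],
  [0,0,40,0,45],
  [0,0,35,0,45],
  [0,0,16,0,45],
  [0,0,8,0,45],
  [0,0,0,0,45],
  [0,0,0,0,18],
  [0,0,0,0,18],
  [0,0,0,0,18],
  [0,0,0,0,18],
])

```text
t: 14.5
tcp_pos: [0.479, -0.376, 0.0675]
tool_rot: [[0.972, 0.234, 0.002], [0.234, -0.972, -0.001], [0.001, 0.002, -1.0]]
force: [0.5, -0.7, 4.7]
width: 0.0252
finger_force: 29.8
```

```bash
python3 go.py .6438 -.038 .169 .6438 -.038 .073; python3 - <<'E'
from h import *
im,d=optics.camera("side");im2,_=optics.camera("top");c=im[130:290,260:460];e=im2[130:290,330:530]
cv2.imwrite("pics/s3c.png",np.hstack([cv2.resize(x,None,fx=2,fy=2) for x in(c,e)])[...,::-1])
E
```

```text
[ 239.5 -289.8 -101.7]
[-0.1 -0.2 96. ]
t 14.5 q [ 0.66  0.69 -0.09  1.75  0.09  0.7  -0.82] F [ 0.5 -0.7  4.7]
```

View pics/s3c.png

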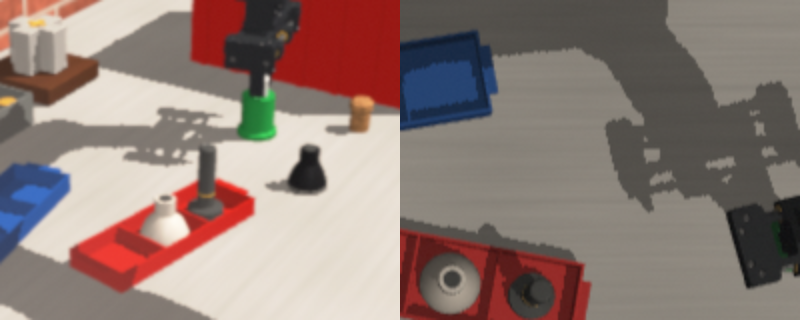

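The plunger stands in the right red pocket, the black bell hasn't moved, and the riser is gripped on its spigot.

Emit:
step_arm([
  [0,0,-10,0,18],
  [0,0,-25,0,18],
  [0,0,-35,0,18],
  [0,0,-30,0,18],
  [12,-15,0,0,18],
  [27,-33,0,0,18],
  [32,-39,0,0,18],
  [32,-39,0,0,18],
  [32,-39,0,0,18],
  [32,-39,0,0,18],
  [32,-39,0,0,18],
  [27,-32,0,0,18],
  [14,-15,0,0,18],
  [0,0,0,0,18],
])

```text
t: 16.35
tcp_pos: [0.643, -0.0352, 0.1655]
tool_rot: [[0.971, 0.237, -0.002], [0.237, -0.971, 0.001], [-0.002, -0.001, -1.0]]
force: [-0.6, -0.0, -1.4]
width: 0.0252
finger_force: 29.9
```

```bash
python3 go.py .6438 -.038 .169 .6438 -.038 .0715
```

```text
[ 0.1  2.9 -3.5]
[ 0.2  0.1 97.5]
t 16.35 q [ 0.09  0.61 -0.15  1.61  0.11  0.93 -1.43] F [-0.6 -0.  -1.4]
```

Emit:
step_arm([
  [0,2,15,0,18],
  [0,0,35,0,18],
  [0,0,30,0,18],
  [0,0,12,0,18],
  [0,0,4,0,18],
  [0,0,0,0,18],
])

```text
t: 17.1
tcp_pos: [0.6447, -0.0399, 0.0716]
tool_rot: [[0.972, 0.233, 0.002], [0.233, -0.972, -0.0], [0.001, 0.001, -1.0]]
force: [-0.1, 0.4, -1.9]
width: 0.0252
finger_force: 29.9
```

```bash
python3 go.py .6438 -.038 .0705
```

```text
[-0.5 -2.   1.1]
t 17.1 q [ 0.08  0.74 -0.13  1.65  0.13  0.77 -1.44] F [-0.1  0.4 -1.9]
```

Emit:
step_arm([
  [0,0,1,0,18],
  [0,0,0,0,18],
  [0,0,0,0,32],
  [0,0,0,0,42],
  [0,0,0,0,45],
  [0,0,-15,0,45],
  [0,0,-40,0,45],
  [0,0,-45,0,45],
  [0,0,-20,0,45],
  [0,0,0,0,45],
])

```text
t: 18.35
tcp_pos: [0.645, -0.039, 0.1914]
tool_rot: [[0.972, 0.235, 0.003], [0.235, -0.972, -0.0], [0.003, 0.001, -1.0]]
force: [-0.0, 0.4, 0.1]
width: 0.0449
finger_force: 0.0
```

```bash
python3 go.py .628 .252 .187 .628 .252 .040
```

```text
[  51.7 -286.9    4.3]
[-4.00e-01 -1.00e-01  1.47e+02]
t 18.35 q [ 0.1   0.58 -0.15  1.59  0.1   0.98 -1.42] F [-0.   0.4  0.1]
```

Emit:
step_arm([
  [3,-20,0,0,45],
  [7,-38,0,0,45],
  [8,-45,0,0,45],
  [8,-45,0,0,45],
  [8,-45,0,0,45],
  [8,-45,0,0,45],
  [7,-34,0,0,45],
  [3,-15,0,0,45],
  [0,0,0,0,45],
  [0,0,20,0,45],
  [0,0,40,0,45],
  [0,0,40,0,45],
  [0,0,20,0,45],
  [0,0,0,0,45],
])

```text
t: 20.1
tcp_pos: [0.6265, 0.2505, 0.0679]
tool_rot: [[0.972, 0.233, -0.003], [0.233, -0.972, -0.002], [-0.003, 0.001, -1.0]]
force: [1.5, 0.3, 0.4]
width: 0.0451
finger_force: 0.0
```

```bash
python3 go.py .628 .252 .040; python3 - <<'E'
from h import *
im,d=optics.camera("side");im2,_=optics.camera("top");c=im[160:380,150:450];e=im2[120:340,150:450]
cv2.imwrite("pics/s4c.png",np.vstack([cv2.resize(x,(400,293)) for x in(c,e)])[...,::-1])
E
```

```text
[ 1.9 -1.1 27.9]
t 20.1 q [-0.34  0.79 -0.16  1.56  0.16  0.82 -1.9 ] F [1.5 0.3 0.4]
```

View pics/s4c.png

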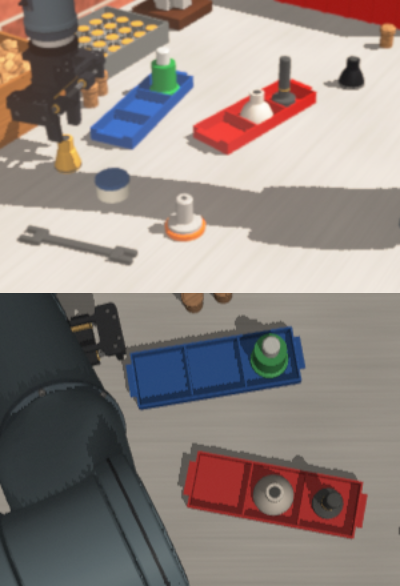

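The riser stands in the right blue pocket, and the open fingers straddle the brass bell.

Emit:
step_arm([
  [0,-1,14,0,45],
  [0,0,13,0,45],
  [0,0,0,0,45],
  [0,0,0,0,20],
  [0,0,0,0,20],
  [0,0,0,0,20],
  [0,0,0,0,20],
  [0,0,-10,0,20],
  [0,0,-20,0,20],
  [0,0,-30,0,20],
  [0,0,-30,0,20],
  [0,0,0,0,20],
])

```text
t: 21.7
tcp_pos: [0.6291, 0.2544, 0.1364]
tool_rot: [[0.972, 0.235, 0.006], [0.235, -0.972, 0.003], [0.006, -0.001, -1.0]]
force: [0.6, -0.4, -3.2]
width: 0.0243
finger_force: 29.9
```

```bash
python3 go.py .6168 .1219 .132 .6168 .1219 .044
```

```text
[-43.  125.9   4. ]
[-0.6  0.1 88. ]
t 21.7 q [-0.34  0.7  -0.17  1.53  0.14  0.92 -1.89] F [ 0.6 -0.4 -3.2]
```

Emit:
step_arm([
  [-6,18,0,0,20],
  [-12,35,0,0,20],
  [-12,35,0,0,20],
  [-8,24,0,0,20],
  [-4,12,0,0,20],
  [0,0,20,0,20],
  [0,0,35,0,20],
  [0,0,20,0,20],
  [0,0,8,0,20],
  [0,0,3,0,20],
  [0,0,0,0,20],
])

```text
t: 23.08
tcp_pos: [0.616, 0.1231, 0.0473]
tool_rot: [[0.972, 0.235, 0.001], [0.235, -0.972, 0.0], [0.001, -0.0, -1.0]]
force: [0.4, 0.2, -3.2]
width: 0.0244
finger_force: 29.9
```

```bash
python3 go.py .6168 .1219 .0435
```

```text
[0.5 1.4 3.8]
t 23.075 q [-0.16  0.75 -0.15  1.7   0.16  0.7  -1.73] F [ 0.4  0.2 -3.2]
```

Emit:
step_arm([
  [0,0,1,0,20],
  [0,0,0,0,20],
  [0,0,0,0,20],
])

```text
t: 23.45
tcp_pos: [0.6157, 0.1228, 0.0462]
tool_rot: [[0.972, 0.235, 0.001], [0.235, -0.972, 0.0], [0.001, 0.0, -1.0]]
force: [-0.4, -0.3, -1.9]
width: 0.0246
finger_force: 29.9
```

Then the release, followed by a rise over to the rest plate.

Emit:
step_arm([
  [0,0,1,0,20],
  [0,0,0,0,20],
  [0,0,0,0,32],
  [0,0,0,0,42],
  [0,0,0,0,45],
  [0,0,-15,0,45],
  [0,0,-35,0,45],
  [0,0,-45,0,45],
  [0,0,-45,0,45],
  [0,0,0,0,45],
])

```text
t: 24.7
tcp_pos: [0.6181, 0.1236, 0.1898]
tool_rot: [[0.972, 0.235, 0.008], [0.235, -0.972, 0.002], [0.009, -0.0, -1.0]]
force: [0.1, -0.8, -0.5]
width: 0.0451
finger_force: 0.0
```

```bash
python3 go.py .3705 .2795 .185 .3705 .2795 .031
```

```text
[-204.2 -209.6    3.1]
[ -1.3   0.  154. ]
t 24.7 q [-0.14  0.56 -0.18  1.64  0.12  0.95 -1.7 ] F [ 0.1 -0.8 -0.5]
```

Emit:
step_arm([
  [-17,-18,0,0,45],
  [-30,-31,0,0,45],
  [-32,-33,0,0,45],
  [-32,-33,0,0,45],
  [-32,-33,0,0,45],
  [-32,-33,0,0,45],
  [-20,-20,0,0,45],
  [-9,-9,0,0,45],
  [0,0,0,0,45],
  [0,0,20,0,45],
  [0,0,40,0,45],
  [0,0,40,0,45],
  [0,0,20,0,45],
  [0,0,0,0,45],
])

```text
t: 26.45
tcp_pos: [0.3681, 0.2775, 0.0634]
tool_rot: [[0.973, 0.233, -0.002], [0.233, -0.973, -0.002], [-0.002, 0.002, -1.0]]
force: [0.1, 0.8, 1.1]
width: 0.045
finger_force: 0.0
```

```bash
python3 go.py .3705 .2795 .031; python3 - <<'E'
from h import *
im,d=optics.camera("side");im2,_=optics.camera("top");c=im[160:380,150:450];e=im2[120:340,150:450]
cv2.imwrite("pics/s5c.png",np.vstack([cv2.resize(x,(400,293)) for x in(c,e)])[...,::-1])
E
```

```text
[ 2.9 -1.4 32.4]
t 26.45 q [-0.56  0.53 -0.22  2.12  0.23  0.51 -2.29] F [0.1 0.8 1.1]
```

View pics/s5c.png

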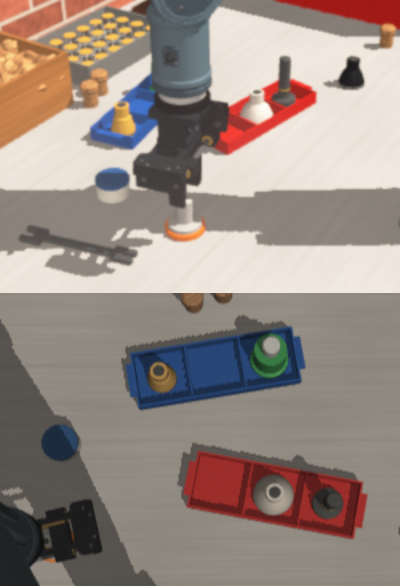

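The brass bell stands in the left blue pocket and the fingers are over the rest plate's shank, clear of the tin.

Emit:
step_arm([
  [2,-1,16,0,45],
  [0,0,16,0,45],
  [0,0,0,0,45],
  [0,0,0,0,18],
  [0,0,0,0,18],
  [0,0,0,0,18],
  [0,0,0,0,18],
  [0,0,-10,0,18],
  [0,0,-20,0,18],
  [0,0,-30,0,18],
  [0,0,-30,0,18],
  [0,0,0,0,18],
])

```text
t: 28.05
tcp_pos: [0.3706, 0.2816, 0.1247]
tool_rot: [[0.972, 0.235, 0.003], [0.235, -0.972, 0.003], [0.004, -0.002, -1.0]]
force: [-0.2, 1.5, -2.5]
width: 0.0238
finger_force: 30.0
```

```bash
python3 go.py .4552 .0331 .121 .4552 .0331 .035
```

```text
[ 23.9 261.4   3.3]
[-0.4  0.2 86. ]
t 28.05 q [-0.52  0.42 -0.27  2.09  0.18  0.65 -2.25] F [-0.2  1.5 -2.5]
```

Emit:
step_arm([
  [2,18,0,0,18],
  [4,36,0,0,18],
  [4,42,0,0,18],
  [4,42,0,0,18],
  [4,42,0,0,18],
  [3,40,0,0,18],
  [2,26,0,0,18],
  [1,14,0,0,18],
  [0,0,20,0,18],
  [0,0,35,0,18],
  [0,0,20,0,18],
  [0,0,8,0,18],
  [0,0,0,0,18],
  [0,0,0,0,18],
])

```text
t: 29.8
tcp_pos: [0.4543, 0.0337, 0.0403]
tool_rot: [[0.972, 0.235, 0.001], [0.235, -0.972, 0.0], [0.001, 0.0, -1.0]]
force: [0.4, 0.6, -2.1]
width: 0.0237
finger_force: 30.0
```

```bash
python3 go.py .4552 .0331 .035
```

```text
[0.7 0.8 5.3]
t 29.8 q [-0.04  0.57 -0.17  2.15  0.21  0.44 -1.7 ] F [ 0.4  0.6 -2.1]
```

Emit:
step_arm([
  [0,0,3,0,18],
  [0,0,1,0,18],
  [0,0,0,0,18],
  [0,0,0,0,18],
])

```text
t: 30.3
tcp_pos: [0.454, 0.0334, 0.0359]
tool_rot: [[0.972, 0.235, 0.0], [0.235, -0.972, -0.0], [0.0, 0.0, -1.0]]
force: [-0.9, 0.2, 2.4]
width: 0.0236
finger_force: 30.0
```

Force is up to +2.4 N, so the plate is on the floor. I'll release it, rise, and back off so the view is clear.

Emit:
step_arm([
  [0,0,0,0,18],
  [0,0,0,0,32],
  [0,0,0,0,42],
  [0,0,0,0,45],
  [0,0,-15,0,45],
  [0,0,-35,0,45],
  [0,0,-45,0,45],
  [0,0,-45,0,45],
  [0,0,-30,0,45],
  [0,0,0,0,45],
  [0,-25,0,0,45],
  [0,-45,0,0,45],
  [0,-45,0,0,45],
  [0,-45,0,0,45],
  [0,-45,0,0,45],
  [0,-45,0,0,45],
  [0,-25,0,0,45],
  [0,0,0,0,45],
])

```text
t: 32.55
tcp_pos: [0.3879, 0.3021, 0.2051]
tool_rot: [[0.971, 0.238, -0.001], [0.238, -0.971, 0.0], [-0.001, -0.0, -1.0]]
force: [0.2, 0.7, -0.1]
width: 0.0447
finger_force: 0.0
```

```bash
cat > chk.py <<'E'
from h import *
im,d=optics.camera("top");im2,d2=optics.camera("side");P=cloud("top",d.astype(float))
for k,c,a,sgn in(("red",(.4398,-.0464),79.1,1),("blue",(.6303,.042),99.6,1)):
    ey=np.array([np.cos(np.radians(a)),np.sin(np.radians(a))]);ex=np.array([ey[1],-ey[0]])
    for o in(.081,0,-.081):
        w=np.array(c)+o*ey;q=P[...,:2]-w;m=(d>0)&(abs(q@ex)<.036)&(abs(q@ey)<.036)&(P[...,2]>.045)
        if m.sum()<10: print(k,o,"empty");continue
        z=np.percentile(P[m][:,2],95);t=m&(abs(P[...,2]-z)<.004);v=q[t].mean(0)
        print(k,o,"ztop %.4f dx %.4f dy %.4f"%(z,v@ex,v@ey))
for k,uv,h in(("black",(469,316),.04),("tin",(194,232),.025)):
    c0=ray("top",uv,.04);m=(d>0)&(np.hypot(P[...,0]-c0[0],P[...,1]-c0[1])<.045)&(P[...,2]>h)
    z=np.percentile(P[m][:,2],97) if m.any() else 0;t=m&(abs(P[...,2]-z)<.004);print(k,z,P[t][:,:2].mean(0))
cv2.imwrite("pics/end.png",np.hstack([cv2.resize(x,(400,300)) for x in(im,im2)])[...,::-1])
s=robot.get_state();print(s["t"],s["tcp_pos"],s["finger_force"])
E
python3 chk.py
```

```text
red 0.081 ztop 0.0622 dx -0.0011 dy 0.0010
red 0 ztop 0.0630 dx -0.0009 dy 0.0021
red -0.081 ztop 0.1010 dx 0.0025 dy 0.0024
blue 0.081 ztop 0.0630 dx -0.0004 dy -0.0001
blue 0 empty
blue -0.081 ztop 0.0950 dx 0.0006 dy -0.0024
black 0.06003025141932581 [ 0.35111905 -0.26544238]
tin 0.03674058477582674 [0.51462213 0.268637  ]
32.65 [0.38915262 0.2993563  0.2050744 ] 0.0
```

View pics/end.png

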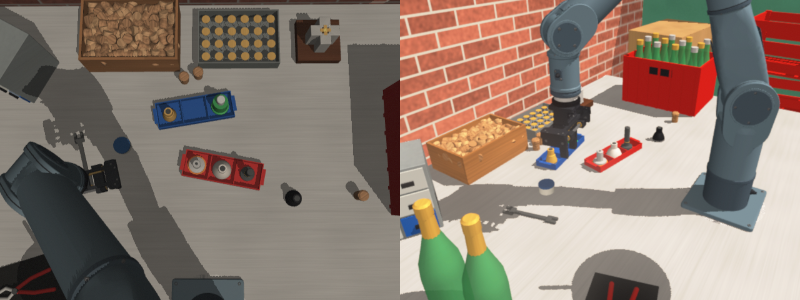

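All five parts stand within 3 mm of their pocket centres, at the right heights. The black bell and tin haven't moved, and the spanner looks undisturbed.

```bash
python3 -c "
from cell import robot
print(robot.sign_off())"
```

```text
the job is handed in; nothing more can be done
None
```

Both kits are in their trays and the job is handed in at about 33 s of the 112 s allowed: all five parts stood within about 4 mm of their pocket centres, the black bell and grease tin measured unmoved, and the spanner looked undisturbed in the last picture; sign-off gave no verdict.

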